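# Fold the emptied grocery crate flat

## Robot

A 7-joint arm with a two-finger parallel gripper is mounted at the origin on the work surface. World frame = base frame: x ahead of the robot, y to its left, z up, the work surface at z = 0. Lengths are in m, angles in degrees, forces in N, time in s.
With the tool pointing down it reaches from about 0.425 to 0.875 m from the base axis. Payload 4.7 kg.
Tool frame: the origin (TCP) lies on the mounting face of the last link; the fingertips stand 182 mm ahead of it and the grasp point (between the pads) lies 164 mm ahead of it; z points along the fingers, y is the line along which they close (so a half turn about z gives the same grasp; the last joint's range is limited). The gripper opens to 87 mm and grips with 3 to 60 N. Pads are 19 mm wide; open, the fingers measure 117 mm over their backs; the gripper's body (75 mm by 190 mm) begins 51 mm behind the grasp point.
Start: joints at [68.703, 18.392, -4.016, 83.108, 1.295, 78.541, -3.26], TCP at [0.245, -0.602, 0.405] pointing down, gripper open.
Joint ranges: [-163.93, 163.93], [-17.29, 119.83], [-79.2, 71.16], [3.27, 140.29], [-89.18, 269.18], [5.43, 117.66], [-154.24, 154.24]. Speed limits (degrees/s): [147.25, 147.25, 180, 180, 180, 180, 180].

## Interface

Orientations are given as [roll, pitch, yaw] about the fixed x, y, z axes, in that order (R = Rz(yaw) Ry(pitch) Rx(roll)).
In Python, from cell import env gives the robot as it stands.
- The arm moves only by the tool servo_tool, never from a script. Its argument "plan" is a list of rows, each an object with "xyz": the shift along the tool's x, y, z in cm, a list of three; "twist": the turn, a rotation vector about the tool's x, y, z in degrees, a list of three; "jaw": the closure, from 0 (fully open) to 1 (shut). In form: [{"xyz": [x, y, z], "twist": [wx, wy, wz], "jaw": jaw}, ...]. A call has 1 to 10 rows; each row is the pose to reach, as a shift and turn from the pose commanded when the call began, along the tool's axes at that moment; what a row does not reach only later rows make up. A row lasts 1/12 s, in which the tool goes at most 41.7 mm and 7.16 degrees, less where a joint would pass 70% of its speed; a pose out of reach is approached as far as the arm can. A call with a gripper value outside its range is refused whole. The fingers move at their own pace and stop on an object; "newtons" is the grip in N (left out, the last holds). Time passes only in rows, so rows that repeat a pose let the fingers close. It gives the time, the measured TCP pose, the force, the opening and the grip force at its end, in the units of the state.
- env.get_obs(): the state, without advancing time (a new reading comes with each control period).
- env.read_camera(name): name is "scene" or "top" or "wrist"; returns a dict with "img" (480x640x3 uint8, red, green, blue), "camera_matrix" (3x3 intrinsics, pixels), "k1" (the pictures are not rectified: a ray, as slopes to the right and down, at radius r is drawn at 1 + k1 r^2 times it, then the intrinsics apply), "R" (3x3) and "t" (3): a world point X has camera coordinates R X + t. Camera axes: x right, y down, z forward; pixel columns grow to the right and rows downward; lengths in m; the calibration is good to about 2 mm. A picture is of the moment at which its call begins. There is no depth.
- env.sign_off(): hands the job in; it is judged then, once.
The state is a dict: "time_s": time; "qpos": joint angles; "joint_velocities": joint speeds; "effort": joint torques, N m; "tool_pos": TCP position; "tool_rot": TCP orientation; "force": force on the tool from outside, world axes, zero at the start; "wrist_torque": the same for the moment, N m; "grip_width": finger opening in m; "grasp_force": force on a finger pad.
Only numpy, scipy, OpenCV 4.12 (cv2) and the standard library are available. Lean on these libraries where they do the work, as an engineer would, in place of code of your own. Each camera call takes 0.05 s, during which the arm holds its last target. There are 200 camera calls.

## Task

The small blue folding crate has been emptied: fold it flat where it stands. Push with the fingertips on the outside of its panels: first both short ends inward and down, then both long sides over on top of them, pressing each one lightly until it lies completely flat. Only push: the crate is not to be lifted or shoved about, and the groceries around it stay standing where they are.

Things in the scene. Friction and masses are not known exactly. Their poses are not given: they have to be found in the camera images.
- crate: Small blue folding crate of plastic lattice, empty, loose, about 0.6 kg: 180 (x) by 280 (y) by 95 mm tall set up, 24 mm folded. Origin: centre of its underside; z up, +x to the far long side, +y to the left end. Its four panels, 8 mm thick, fold inward about hinges along their lower edges; the outer face ends up on top. Hinges are stiff: panels stay where left; about 1 N at the top edge moves them.
- end_left (a joint): Hinge of the crate's left short end panel, rad: 0 = upright, grows as it folds inward, 1.571 (its stop) = lying flat inside the crate. Hinge line at crate y = +135 mm, 11 mm above the table.
- end_right (a joint): Hinge of the crate's right short end panel, rad: 0 = upright, grows as it folds inward, 1.571 (its stop) = lying flat inside the crate. Hinge line at crate y = -135 mm, 11 mm above the table.
- side_far (a joint): Hinge of the crate's far long side panel, rad: 0 = upright, grows as it folds inward, 1.571 (its stop) = lying flat inside the crate. Hinge line at crate x = +85 mm, 20 mm above the table.
- side_near (a joint): Hinge of the crate's near long side panel (towards the robot), rad: 0 = upright, grows as it folds inward, 1.571 (its stop) = lying flat inside the crate. Hinge line at crate x = -85 mm, 20 mm above the table.
- end_left_edge (a point): Middle of the top edge of the crate's left short end panel, in mid-thickness, by the darker blue groove in its rail; moves with the panel. Its z axis points from hinge to top edge. The panel is 156 mm wide, 84 mm from hinge to top edge.
- end_right_edge (a point): Middle of the top edge of the crate's right short end panel, in mid-thickness, by the darker blue groove in its rail; moves with the panel. Its z axis points from hinge to top edge. The panel is 156 mm wide, 84 mm from hinge to top edge.
- side_far_edge (a point): Middle of the top edge of the crate's far long side panel, in mid-thickness, by the darker blue groove in its rail; moves with the panel. Its z axis points from hinge to top edge. The panel is 276 mm long, 75 mm from hinge to top edge; folded, it lies over the ends.
- side_near_edge (a point): Middle of the top edge of the crate's near long side panel (towards the robot), in mid-thickness, by the darker blue groove in its rail; moves with the panel. Its z axis points from hinge to top edge. The panel is 276 mm long, 75 mm from hinge to top edge; folded, it lies over the ends.
- oil_bottle: Bystander, loose: amber oil bottle with a yellow cap, 66 mm across, 165 mm tall; origin at the centre of its underside.
- tomato_can: Bystander, loose: can with a red label, 74 mm across, 110 mm tall; origin at the centre of its underside.
- pickle_jar: Bystander, loose: green glass jar with a brass lid, 70 mm across, 85 mm tall; origin at the centre of its underside.
- blue_bottle: Bystander, loose: blue plastic bottle with a white cap, 60 mm across, 160 mm tall; origin at the centre of its underside.
- milk_carton: Bystander, loose: white and green gable-top milk carton, 62 x 62 mm, 162 mm tall; origin at the centre of its underside.
- steel_cup: Bystander, loose: open steel cup, 80 mm across, 80 mm tall; origin at the centre of its underside.

How it is judged (in metres and radians):
On the way, in this order (a step that is already met when the one before it is completed fails the run):
1. both short end panels lie flat inside the crate (value of joint each of end_left, end_right above 1.46 rad), for 0.2 s.
2. both long side panels lie flat over the ends (all of step 1 and value of joint each of side_far, side_near above 1.46 rad), for 0.2 s.
At the end, for the whole second after the job is handed in: All four panels lie flat (hinges above 1.46 rad, within about 6 degrees of their stop), the crate is at rest, level on the table and within 50 mm of where it stood (all of step 2 and distance of crate from where it was at the start of the episode below 0.05 m and angle between crate's own z axis and vertical below 0.05 rad and linear speed of crate below 0.02 m/s); the robot touches nothing.
It fails at once if a long side is folded in (beyond 0.6 rad) while a short end is not yet down (below 1.3 rad): it would jam (value of joint any of side_far, side_near above 0.6 rad and value of joint any of end_left, end_right below 1.3 rad).
It fails at once if the crate is lifted or tipped (underside raised 15 mm or tilted 0.12 rad) (height (world z) of crate above 0.015 m or angle between crate's own z axis and vertical above 0.12 rad).
It fails at once if the crate is shoved more than 60 mm (distance of crate from where it was at the start of the episode above 0.06 m).
It fails at once if the crate is gripped or pressed hard (over 100 N) (contact force between the fingers and crate above 100 N).
It fails at once if a grocery is knocked over or moved more than 25 mm (distance of any of oil_bottle, tomato_can, pickle_jar, blue_bottle, milk_carton, steel_cup from where it was at the start of the episode above 0.025 m or angle between any of oil_bottle, tomato_can, pickle_jar, blue_bottle, milk_carton, steel_cup's own z axis and vertical above 0.4 rad).
It also fails if it takes over 59 s, if anything falls off the work surface, if the arm or the gripper's body presses on something with over 40 N, if the wrist force passes 120 N, or if a joint passes its speed limit or range.

## Working session

There is one attempt and no reset: what is moved stays moved. The work goes in short steps, Python scripts to look and compute and a tool call to move; the robot and the scene stay as the last step left them, time stands still between calls to the robot, and variables do not carry over. Pictures are saved under pics/ and viewed, at most 10 in all, crops included, and the job is handed in when it is done.

Besides the shell and the picture viewer there is one more tool, called after ">>>" in YAML: its name, and indented under it one key for each argument. servo_tool: Moves the arm, as the interface text tells. Its arguments: {"type":"object","properties":{"plan":{"type":"array","items":{"type":"object","properties":{"xyz":{"type":"array","items":{"type":"number"}},"twist":{"type":"array","items":{"type":"number"}},"jaw":{"type":"number"}}}},"newtons":{"type":"number"}},"required":["plan"]}

```bash
mkdir -p pics; ls; python3 - <<'E'
from cell import env
import cv2
o=env.get_obs(); print(o)
for n in("top","scene"):
    c=env.read_camera(n); cv2.imwrite(f"pics/{n}0.png",c["img"][:,:,::-1]); print(n,c["camera_matrix"],c["k1"],c["R"],c["t"])
E
```

```text
pics
{'time_s': 0.0, 'qpos': array([68.70333112, 18.43829135, -4.01550678, 83.17362412,  1.29620577,
       78.54017509, -3.26056059]), 'joint_velocities': array([-0.05487026,  0.03212289, -0.02325218,  0.00473753,  0.08950265,
        0.08830389, -0.06534339]), 'effort': array([ 3.70140642e-04, -4.91284025e+01, -4.04076716e-01, -3.12526488e+01,
       -6.39911927e-02,  4.35965171e-02,  1.68298247e-04]), 'tool_pos': array([ 0.24448434, -0.60205295,  0.4036811 ]), 'tool_rot': array([-1.79893217e+02,  6.86070455e-03,  2.21060532e+01]), 'force': array([ 0.32336678, -0.68595204,  0.31523551]), 'wrist_torque': array([-0.02327675,  0.03745994,  0.00145358]), 'grasp_force': 0.0, 'grip_width': 0.08697582216113244}
top [[499.2231862    0.         312.90101878]
 [  0.         499.2231862  245.40715119]
 [  0.           0.           1.        ]] -0.13252774687268778 [[ 0.01084824 -0.99982818 -0.01503104]
 [-0.99183874 -0.00884941 -0.1271912 ]
 [ 0.12703633  0.01628817 -0.99176432]] [0.04385472 0.56999914 1.05383419]
scene [[435.20142465   0.         313.24081771]
 [  0.         435.20142465 240.78864691]
 [  0.           0.           1.        ]] -0.056578497027337214 [[-0.86499358  0.50175409 -0.00537908]
 [ 0.35345087  0.60164866 -0.71630396]
 [-0.35617213 -0.62149957 -0.69776765]] [ 0.46708201 -0.17064599  1.15239748]
```

View pics/top0.png

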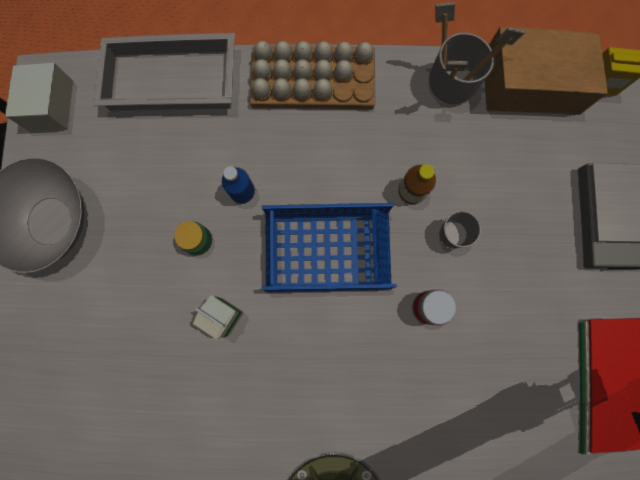

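View pics/scene0.png

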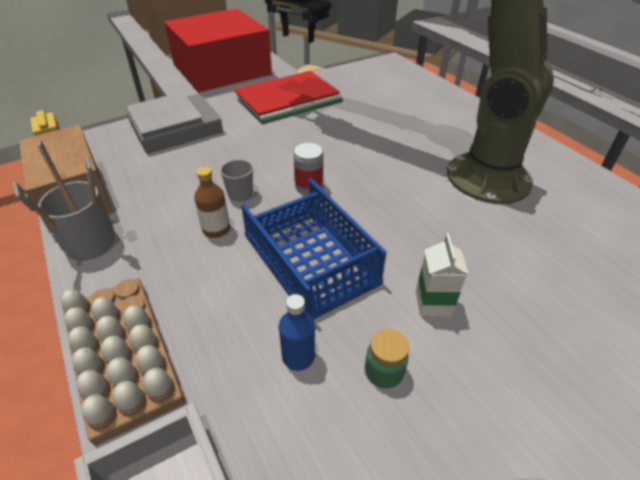

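The top view shows the crate at about (264–394, 205–290) px, with groceries around it: oil bottle (425,172), cup (462,230), can (435,307), blue bottle (232,175), jar (190,237), carton (215,317). I'll measure these next and zoom in on the crate.

```bash
cat > h.py <<'E'
import numpy as np, cv2
from cell import env
def ray(c,uv):
    K=c["camera_matrix"]; d=np.array([c["k1"],0,0,0,0.])
    p=cv2.undistortPoints(np.array([[uv]],float),K,d)[0,0]
    return -c["R"].T@c["t"], c["R"].T@np.array([p[0],p[1],1])
def onz(c,uv,z):
    o,d=ray(c,uv); return o+d*(z-o[2])/d[2]
def proj(c,X):
    return cv2.projectPoints(np.array(X,float).reshape(-1,1,3),cv2.Rodrigues(c["R"])[0],c["t"],c["camera_matrix"],np.array([c["k1"],0,0,0,0.]))[0][:,0]
E
python3 - <<'E'
from h import *
c=env.read_camera("top"); s=env.read_camera("scene")
print("cam",-c["R"].T@c["t"])
for n,uv,z in [("TL",(264,206),.095),("TR",(391,206),.095),("BL",(263,290),.095),("BR",(395,288),.095),("oil",(427,172),.165),("can",(435,307),.11),("jar",(190,237),.085),("blue",(231,173),.16),("carton",(216,313),.15),("cup",(461,230),.08)]:
    print(n,onz(c,uv,z).round(3))
hsv=cv2.cvtColor(c["img"],cv2.COLOR_RGB2HSV)
m=cv2.inRange(hsv,(105,120,40),(130,255,255)); m[:, :258]=0
cn=max(cv2.findContours(m,0,2)[0],key=cv2.contourArea); print(cv2.minAreaRect(cn),cv2.boundingRect(cn))
im=cv2.resize(c["img"][190:305,250:410],None,fx=5,fy=5,interpolation=2)
cv2.imwrite("pics/z.png",im[:,:,::-1])
E
```

```text
cam [0.43099625 0.03172631 1.11831321]
TL [0.644 0.152 0.095]
TR [ 0.647 -0.114  0.095]
BL [0.469 0.15  0.095]
BR [ 0.476 -0.121  0.095]
oil [ 0.701 -0.176  0.165]
can [ 0.437 -0.199  0.11 ]
jar [0.579 0.309 0.085]
blue [0.698 0.212 0.16 ]
carton [0.421 0.234 0.15 ]
cup [ 0.6   -0.265  0.08 ]
((327.78857421875, 246.86749267578125), (86.22210693359375, 133.05072021484375), 88.9583740234375) (262, 203, 134, 89)
```

View pics/z.png

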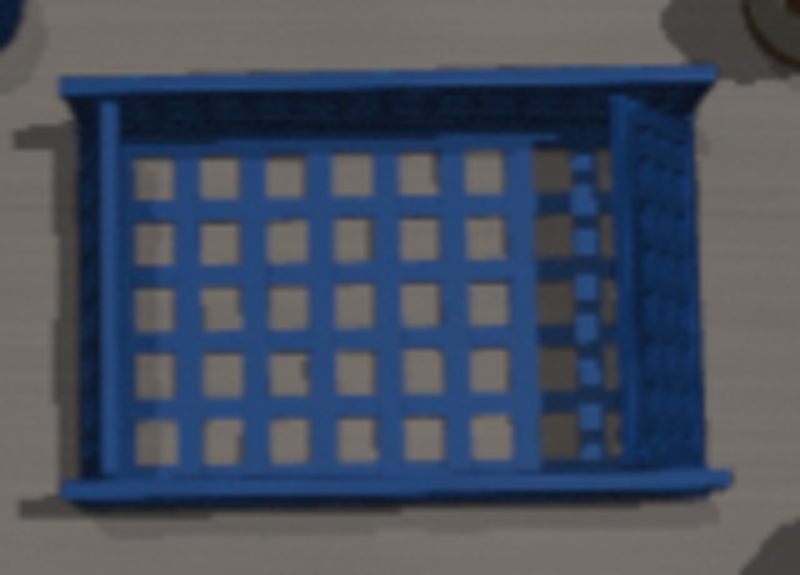

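The zoomed crop shows both long rails about upright and running nearly along y. The right end already leans inward (its rail is near px 374, against a hinge near px 390), and the left end leans a little. Next I bring the closed fingers over the right end, turning to yaw 0.

>>> servo_tool:
  plan:
    - {"xyz": [46,-30,1],"twist": [0,0,22.1],"jaw": 1}
    - {"xyz": [46,-30,1],"twist": [0,0,22.1],"jaw": 1}
    - {"xyz": [46,-30,1],"twist": [0,0,22.1],"jaw": 1}
    - {"xyz": [46,-30,1],"twist": [0,0,22.1],"jaw": 1}
    - {"xyz": [46,-30,1],"twist": [0,0,22.1],"jaw": 1}
    - {"xyz": [46,-30,1],"twist": [0,0,22.1],"jaw": 1}
    - {"xyz": [46,-30,1],"twist": [0,0,22.1],"jaw": 1}
    - {"xyz": [46,-30,1],"twist": [0,0,22.1],"jaw": 1}
    - {"xyz": [46,-30,1],"twist": [0,0,22.1],"jaw": 1}
    - {"xyz": [46,-30,1],"twist": [0,0,22.1],"jaw": 1}
  newtons: 10

```text
time_s: 1.03
tool_pos: [0.4818, -0.2597, 0.3973]
tool_rot: [180.0, -0.0, -0.0]
force: [-0.1, -0.2, -0.4]
grip_width: 0.0281
grasp_force: 0.0
```

```bash
python3 - <<'E'
from h import *
c=env.read_camera("top")
for n,u,hy,s in(("R",374.4,-.121,1),("L",272,.149,-1)):
    best=min((abs(proj(c,[.56,hy+s*.084*np.sin(t),.011+.084*np.cos(t)])[0][0]-u),t) for t in np.arange(-.2,1.5,.01)); print(n,best)
o=env.get_obs(); print(o["qpos"],o["tool_pos"],o["tool_rot"],o["grip_width"])
E
```

```text
R (np.float64(0.12332102863052796), np.float64(0.5100000000000007))
L (np.float64(0.11400429050149796), np.float64(0.19000000000000034))
[ 41.69695215   7.06313082 -18.5507282   97.93026479   1.91667302
  75.2833274  -66.49085657] [ 0.48708415 -0.25045844  0.397352  ] [-179.68382992   -0.24433786    0.71469805] 0.02426530326343797
```

>>> servo_tool:
  plan:
    - {"xyz": [3.6,-5,0],"twist": [0,0,0],"jaw": 1}
    - {"xyz": [7.0,-9.5,0],"twist": [0,0,0],"jaw": 1}
    - {"xyz": [7.0,-9.8,0],"twist": [0,0,0],"jaw": 1}
    - {"xyz": [7.0,-9.8,4],"twist": [0,0,0],"jaw": 1}
    - {"xyz": [7.0,-9.8,8],"twist": [0,0,0],"jaw": 1}
    - {"xyz": [7.0,-9.8,11],"twist": [0,0,0],"jaw": 1}
    - {"xyz": [7.0,-9.8,11],"twist": [0,0,0],"jaw": 1}
    - {"xyz": [7.0,-9.8,11],"twist": [0,0,0],"jaw": 1}

```text
time_s: 1.75
tool_pos: [0.5505, -0.1637, 0.286]
tool_rot: [-179.9, 0.2, 0.0]
force: [-0.2, -0.0, 1.3]
grip_width: 0.0005
grasp_force: 0.0
```

```bash
python3 - <<'E'
from h import *
c=env.read_camera("scene"); o=env.get_obs(); print(o["tool_pos"],o["tool_rot"],o["grip_width"],o["force"])
cv2.imwrite("pics/s1.png",c["img"][100:400,160:480,::-1].repeat(2,0).repeat(2,1))
E
```

```text
[ 0.55157872 -0.1639474   0.28823277] [ 1.79995119e+02 -4.51572814e-02 -1.31794140e-02] 0.00040395858256126127 [0.31407759 0.03104898 1.03202159]
```

View pics/s1.png

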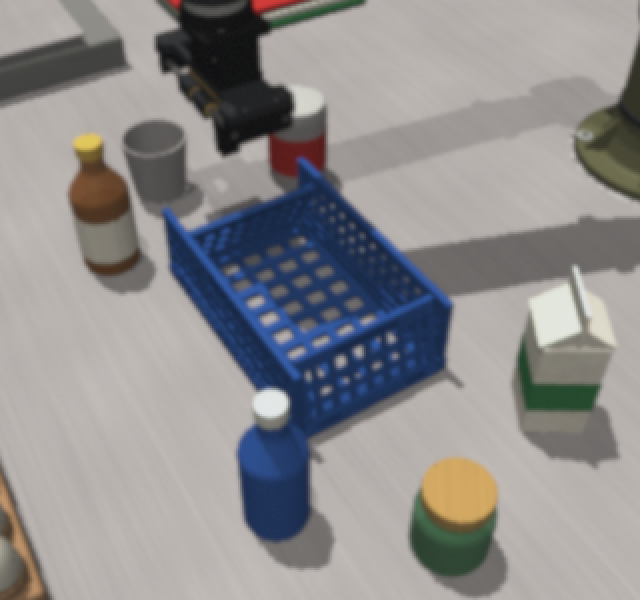

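The picture shows the closed gripper to the right of the crate at about (240,120), with its long body side along y and clear of the bottles. Now I fold the right end.

>>> servo_tool:
  plan:
    - {"xyz": [0.7,-2.0,3.0],"twist": [0,0,0],"jaw": 1}
    - {"xyz": [0.7,-2.2,4.1],"twist": [0,0,0],"jaw": 1}
    - {"xyz": [0.7,-4.0,4.1],"twist": [0,0,0],"jaw": 1}
    - {"xyz": [0.7,-5.4,4.1],"twist": [0,0,0],"jaw": 1}
    - {"xyz": [0.7,-6.1,4.5],"twist": [0,0,0],"jaw": 1}
    - {"xyz": [0.7,-6.8,5.0],"twist": [0,0,0],"jaw": 1}
    - {"xyz": [0.7,-7.4,5.7],"twist": [0,0,0],"jaw": 1}
    - {"xyz": [0.7,-8.0,6.4],"twist": [0,0,0],"jaw": 1}
    - {"xyz": [0.7,-8.3,7.1],"twist": [0,0,0],"jaw": 1}
    - {"xyz": [0.7,-8.6,7.8],"twist": [0,0,0],"jaw": 1}

```text
time_s: 2.63
tool_pos: [0.5582, -0.0774, 0.2084]
tool_rot: [180.0, 0.0, 0.0]
force: [-0.2, 0.0, 0.7]
grip_width: 0.0002
grasp_force: 0.5
```

>>> servo_tool:
  plan:
    - {"xyz": [0,0,0.5],"twist": [0,0,0],"jaw": 1}
    - {"xyz": [0,-0.1,1.0],"twist": [0,0,0],"jaw": 1}
    - {"xyz": [0,-0.1,1.2],"twist": [0,0,0],"jaw": 1}
    - {"xyz": [0,-0.1,1.4],"twist": [0,0,0],"jaw": 1}
    - {"xyz": [0,-0.1,1.4],"twist": [0,0,0],"jaw": 1}

```text
time_s: 3.05
tool_pos: [0.5582, -0.0766, 0.1973]
tool_rot: [180.0, 0.1, -0.0]
force: [-8.2, 1.9, 19.2]
grip_width: 0.0009
grasp_force: 9.8
```

```bash
python3 - <<'E'
from h import *
c=env.read_camera("scene"); o=env.get_obs(); print(o["tool_pos"],o["force"])
cv2.imwrite("pics/s2.png",c["img"][100:400,160:480,::-1].repeat(2,0).repeat(2,1))
E
```

```text
[ 0.55814265 -0.07652457  0.19738298] [-7.75854625  2.47058448 18.86908716]
```

View pics/s2.png

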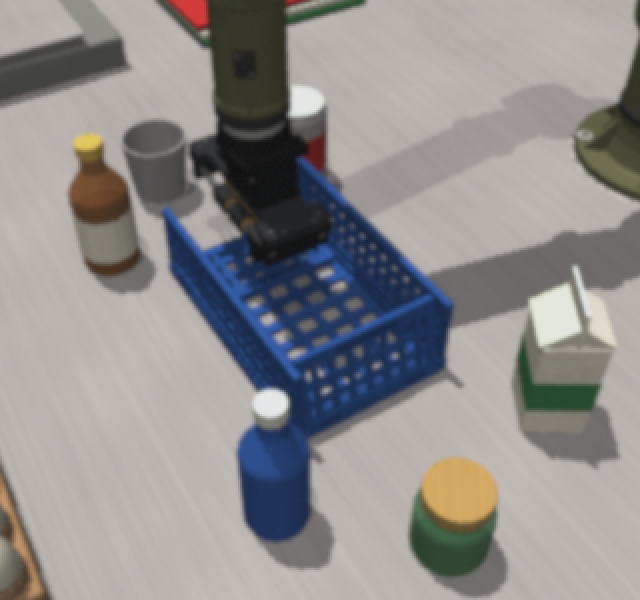

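The right end lies flat: the fingertip stopped at 15 mm height, which matches the folded panel, under about 19 N. The crate is unmoved in the picture. Now the left end.

>>> servo_tool:
  plan:
    - {"xyz": [0,0,-4],"twist": [0,0,0],"jaw": 1}
    - {"xyz": [0,0,-8],"twist": [0,0,0],"jaw": 1}
    - {"xyz": [0,-2,-12],"twist": [0,0,0],"jaw": 1}
    - {"xyz": [0,-6,-13],"twist": [0,0,0],"jaw": 1}
    - {"xyz": [0,-10,-13],"twist": [0,0,0],"jaw": 1}
    - {"xyz": [0,-14,-13],"twist": [0,0,0],"jaw": 1}
    - {"xyz": [0,-18,-13],"twist": [0,0,0],"jaw": 1}
    - {"xyz": [0,-22,-13],"twist": [0,0,0],"jaw": 1}
    - {"xyz": [0,-25.3,-13],"twist": [0,0,0],"jaw": 1}
    - {"xyz": [0,-25.3,-13],"twist": [0,0,0],"jaw": 1}

```text
time_s: 3.93
tool_pos: [0.5562, 0.1848, 0.3253]
tool_rot: [-179.7, 0.0, 0.6]
force: [0.3, 1.2, 0.4]
grip_width: 0.0007
grasp_force: 0.0
```

>>> servo_tool:
  plan:
    - {"xyz": [0,0,3.5],"twist": [0,0,0],"jaw": 1}
    - {"xyz": [0,0,7.2],"twist": [0,0,0],"jaw": 1}
    - {"xyz": [0,0,7.2],"twist": [0,0,0],"jaw": 1}
    - {"xyz": [0,0,7.2],"twist": [0,0,0],"jaw": 1}

```text
time_s: 4.27
tool_pos: [0.5574, 0.1753, 0.2512]
tool_rot: [179.9, 0.3, -0.0]
force: [0.5, 0.0, 1.5]
grip_width: 0.0006
grasp_force: 0.0
```

>>> servo_tool:
  plan:
    - {"xyz": [0,1.8,0],"twist": [0,0,0],"jaw": 1}
    - {"xyz": [0,2.7,0.2],"twist": [0,0,0],"jaw": 1}
    - {"xyz": [0,3.6,0.4],"twist": [0,0,0],"jaw": 1}
    - {"xyz": [0,4.4,0.9],"twist": [0,0,0],"jaw": 1}
    - {"xyz": [0,5.1,1.4],"twist": [0,0,0],"jaw": 1}
    - {"xyz": [0,5.8,2.1],"twist": [0,0,0],"jaw": 1}
    - {"xyz": [0,6.4,2.8],"twist": [0,0,0],"jaw": 1}
    - {"xyz": [0,6.7,3.5],"twist": [0,0,0],"jaw": 1}
    - {"xyz": [0,7.0,4.2],"twist": [0,0,0],"jaw": 1}
    - {"xyz": [0,7.1,4.7],"twist": [0,0,0],"jaw": 1}

```text
time_s: 5.1
tool_pos: [0.5579, 0.1048, 0.2048]
tool_rot: [180.0, 0.1, -0.0]
force: [-0.2, -0.7, 0.6]
grip_width: 0.0005
grasp_force: 0.3
```

>>> servo_tool:
  plan:
    - {"xyz": [0,0,0.5],"twist": [0,0,0],"jaw": 1}
    - {"xyz": [0,0,0.8],"twist": [0,0,0],"jaw": 1}
    - {"xyz": [0,0,1.0],"twist": [0,0,0],"jaw": 1}
    - {"xyz": [0,0,1.0],"twist": [0,0,0],"jaw": 1}

```text
time_s: 5.43
tool_pos: [0.5579, 0.1057, 0.1975]
tool_rot: [179.9, 0.1, 0.0]
force: [-4.5, -2.2, 12.5]
grip_width: 0.0005
grasp_force: 6.2
```

>>> servo_tool:
  plan:
    - {"xyz": [0,0,-4],"twist": [0,0,0],"jaw": 1}
    - {"xyz": [0,0,-8],"twist": [0,0,0],"jaw": 1}
    - {"xyz": [0,2,-12],"twist": [0,0,0],"jaw": 1}
    - {"xyz": [-2,4,-14],"twist": [0,0,0],"jaw": 1}
    - {"xyz": [-5,6.5,-14],"twist": [0,0,0],"jaw": 1}
    - {"xyz": [-8,9.3,-14],"twist": [0,0,0],"jaw": 1}
    - {"xyz": [-11.3,9.3,-14],"twist": [0,0,0],"jaw": 1}
    - {"xyz": [-11.3,9.3,-14],"twist": [0,0,0],"jaw": 1}
    - {"xyz": [-11.3,9.3,-14],"twist": [0,0,0],"jaw": 1}

```text
time_s: 6.18
tool_pos: [0.444, 0.0125, 0.3362]
tool_rot: [179.9, -0.0, -0.0]
force: [0.1, 1.0, 0.1]
grip_width: 0.0002
grasp_force: 0.0
```

```bash
python3 - <<'E'
from h import *
o=env.get_obs(); print(o["tool_pos"],o["force"])
c=env.read_camera("scene"); t=env.read_camera("top")
a=cv2.resize(c["img"][140:340,200:420],(440,400)); b=cv2.resize(t["img"][190:310,250:410],(533,400))
cv2.imwrite("pics/s3.png",cv2.resize(np.hstack([a,b]),(800,330))[:,:,::-1])
E
```

```text
[0.44397622 0.01252546 0.33624434] [0.12840729 0.96285823 0.12671355]
```

View pics/s3.png

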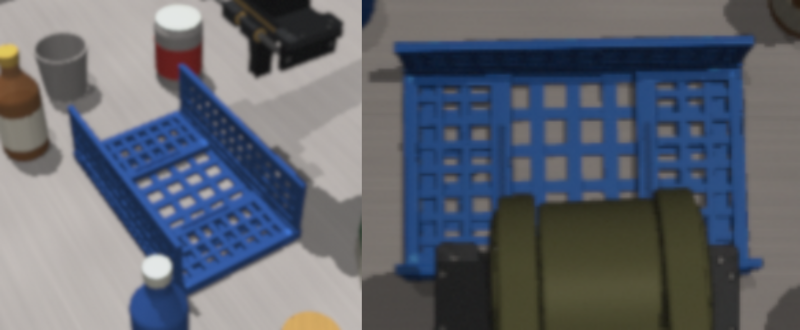

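Both ends lie flat in both views, and the long sides are upright with nothing displaced. Next is the near side: descend outside it, then follow the arc.

>>> servo_tool:
  plan:
    - {"xyz": [0,0,4],"twist": [0,0,0],"jaw": 1}
    - {"xyz": [0,0,7.9],"twist": [0,0,0],"jaw": 1}
    - {"xyz": [1.0,0,7.9],"twist": [0,0,0],"jaw": 1}
    - {"xyz": [1.8,0,7.9],"twist": [0,0,0],"jaw": 1}
    - {"xyz": [2.6,0,7.9],"twist": [0,0,0],"jaw": 1}
    - {"xyz": [3.4,0,8.0],"twist": [0,0,0],"jaw": 1}
    - {"xyz": [4.1,0,8.3],"twist": [0,0,0],"jaw": 1}
    - {"xyz": [4.8,0,8.6],"twist": [0,0,0],"jaw": 1}
    - {"xyz": [5.5,0,9.1],"twist": [0,0,0],"jaw": 1}
    - {"xyz": [6.1,0,9.7],"twist": [0,0,0],"jaw": 1}

```text
time_s: 7.12
tool_pos: [0.5076, 0.0124, 0.2396]
tool_rot: [180.0, -0.1, -0.0]
force: [0.7, 0.3, 0.3]
grip_width: 0.0008
grasp_force: 0.4
```

>>> servo_tool:
  plan:
    - {"xyz": [0.5,0,0.6],"twist": [0,0,0],"jaw": 1}
    - {"xyz": [0.9,0,1.3],"twist": [0,0,0],"jaw": 1}
    - {"xyz": [1.1,0,1.9],"twist": [0,0,0],"jaw": 1}
    - {"xyz": [1.3,0,2.4],"twist": [0,0,0],"jaw": 1}
    - {"xyz": [1.4,0,2.9],"twist": [0,0,0],"jaw": 1}
    - {"xyz": [1.4,0,3.3],"twist": [0,0,0],"jaw": 1}
    - {"xyz": [1.4,0,3.6],"twist": [0,0,0],"jaw": 1}
    - {"xyz": [1.4,0,3.6],"twist": [0,0,0],"jaw": 1}

```text
time_s: 7.78
tool_pos: [0.5203, 0.0127, 0.2063]
tool_rot: [179.9, 0.1, 0.0]
force: [-10.7, -1.4, 27.1]
grip_width: 0.0009
grasp_force: 13.7
```

>>> servo_tool:
  plan:
    - {"xyz": [0,0,-4],"twist": [0,0,0],"jaw": 1}
    - {"xyz": [0,0,-8],"twist": [0,0,0],"jaw": 1}
    - {"xyz": [0,0,-12],"twist": [0,0,0],"jaw": 1}
    - {"xyz": [4,0,-13],"twist": [0,0,0],"jaw": 1}
    - {"xyz": [8,0,-13],"twist": [0,0,0],"jaw": 1}
    - {"xyz": [12,0,-13],"twist": [0,0,0],"jaw": 1}
    - {"xyz": [15.5,0,-13],"twist": [0,0,0],"jaw": 1}
    - {"xyz": [15.5,0,-13],"twist": [0,0,0],"jaw": 1}
    - {"xyz": [15.5,0,-13],"twist": [0,0,0],"jaw": 1}

```text
time_s: 8.53
tool_pos: [0.6759, 0.0122, 0.3309]
tool_rot: [-179.9, 0.2, -0.0]
force: [-0.9, 0.2, -0.5]
grip_width: 0.0008
grasp_force: 0.0
```

```bash
python3 - <<'E'
from h import *
o=env.get_obs(); print(o["tool_pos"],o["force"])
c=env.read_camera("scene"); t=env.read_camera("top")
a=cv2.resize(c["img"][140:340,200:420],(440,400)); b=cv2.resize(t["img"][190:310,250:410],(533,400))
cv2.imwrite("pics/s4.png",cv2.resize(np.hstack([a,b]),(800,330))[:,:,::-1])
E
```

```text
[0.67594721 0.01224982 0.33085012] [-0.88895819  0.23962284 -0.52582438]
```

View pics/s4.png

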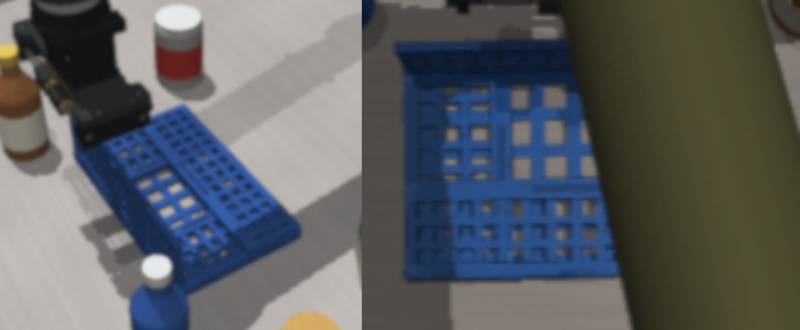

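The near side lies flat and the crate hasn't moved. The far panel is upright, with the gripper beyond it. Now the far side.

>>> servo_tool:
  plan:
    - {"xyz": [0,0,4],"twist": [0,0,0],"jaw": 1}
    - {"xyz": [0,0,7.4],"twist": [0,0,0],"jaw": 1}
    - {"xyz": [-1.0,0,7.4],"twist": [0,0,0],"jaw": 1}
    - {"xyz": [-1.9,0,7.4],"twist": [0,0,0],"jaw": 1}
    - {"xyz": [-2.7,0,7.4],"twist": [0,0,0],"jaw": 1}
    - {"xyz": [-3.5,0,7.5],"twist": [0,0,0],"jaw": 1}
    - {"xyz": [-4.2,0,7.8],"twist": [0,0,0],"jaw": 1}
    - {"xyz": [-4.9,0,8.1],"twist": [0,0,0],"jaw": 1}
    - {"xyz": [-5.6,0,8.6],"twist": [0,0,0],"jaw": 1}
    - {"xyz": [-6.2,0,9.2],"twist": [0,0,0],"jaw": 1}

```text
time_s: 9.47
tool_pos: [0.6126, 0.0124, 0.2416]
tool_rot: [180.0, -0.1, 0.0]
force: [0.1, -0.1, 1.3]
grip_width: 0.0002
grasp_force: 0.4
```

>>> servo_tool:
  plan:
    - {"xyz": [-0.5,0,0.6],"twist": [0,0,0],"jaw": 1}
    - {"xyz": [-0.9,0,1.3],"twist": [0,0,0],"jaw": 1}
    - {"xyz": [-1.1,0,1.9],"twist": [0,0,0],"jaw": 1}
    - {"xyz": [-1.3,0,2.4],"twist": [0,0,0],"jaw": 1}
    - {"xyz": [-1.4,0,2.9],"twist": [0,0,0],"jaw": 1}
    - {"xyz": [-1.4,0,3.3],"twist": [0,0,0],"jaw": 1}
    - {"xyz": [-1.4,0,3.6],"twist": [0,0,0],"jaw": 1}
    - {"xyz": [-1.4,0,3.6],"twist": [0,0,0],"jaw": 1}

```text
time_s: 10.13
tool_pos: [0.5991, 0.0127, 0.2065]
tool_rot: [179.9, 0.1, 0.0]
force: [-6.8, -0.8, 12.3]
grip_width: 0.0006
grasp_force: 6.4
```

The tip is at 24.5 mm, so the panel is flat. I lift clear and check.

>>> servo_tool:
  plan:
    - {"xyz": [0,0,-3],"twist": [0,0,0],"jaw": 1}
    - {"xyz": [0,0,-7],"twist": [0,0,0],"jaw": 1}
    - {"xyz": [0,0,-11],"twist": [0,0,0],"jaw": 1}
    - {"xyz": [0,0,-15],"twist": [0,0,0],"jaw": 1}
    - {"xyz": [0,0,-18],"twist": [0,0,0],"jaw": 1}
    - {"xyz": [0,0,-18],"twist": [0,0,0],"jaw": 1}
    - {"xyz": [0,0,-18],"twist": [0,0,0],"jaw": 1}
    - {"xyz": [0,0,-18],"twist": [0,0,0],"jaw": 1}

```text
time_s: 10.8
tool_pos: [0.5991, 0.0124, 0.3844]
tool_rot: [180.0, 0.1, 0.0]
force: [-0.2, -1.2, 0.1]
grip_width: 0.0003
grasp_force: 0.0
```

```bash
python3 - <<'E'
from h import *
o=env.get_obs(); print(o["tool_pos"],o["force"])
c=env.read_camera("scene")
cv2.imwrite("pics/s5.png",c["img"][100:400,160:480,::-1].repeat(2,0).repeat(2,1))
E
```

```text
[0.59907993 0.01244126 0.38436899] [-0.16441554 -1.15506547  0.12236447]
```

View pics/s5.png

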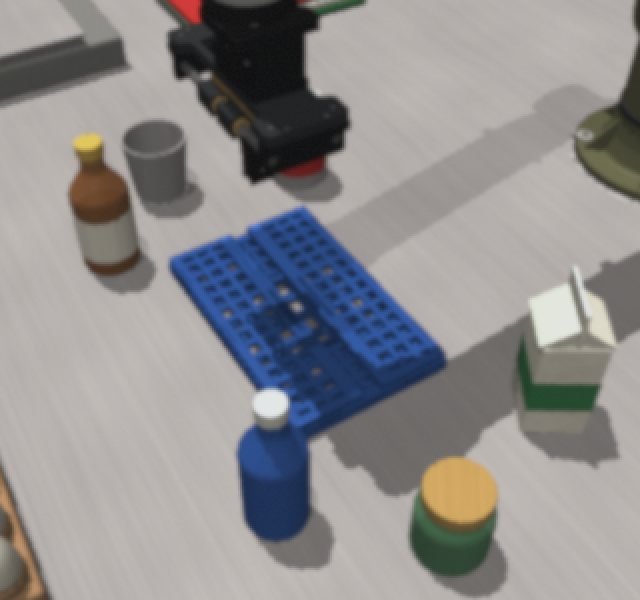

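The crate is folded and in place, and all the groceries stand. I check the near panel's edge by projection: its corners appear at (250,228) and (378,367) in this crop.

```bash
python3 - <<'E'
from h import *
c=env.read_camera("scene")
C=np.array([.559,.014]);y=np.radians(1.2);R=np.array([[np.cos(y),-np.sin(y)],[np.sin(y),np.cos(y)]])
for th in(1.571,1.46,1.35):
  for n,sx in(("near",-1),("far",1)):
    print(th,n,[((proj(c,[*(C+R@[sx*(.085-.075*np.sin(th)-.004*-np.cos(th)*1),yy]),.02+.075*np.cos(th)+.004*np.sin(th)])[0]-[160,100])*2).round(1) for yy in(-.138,.138)])
E
```

```text
1.571 near [array([244.2, 223.8]), array([379.1, 380.7])]
1.571 far [array([229. , 229.7]), array([362. , 389.1])]
1.46 near [array([244.5, 218.1]), array([380.3, 374.8])]
1.46 far [array([227.9, 224.5]), array([361.6, 384.1])]
1.35 near [array([245.5, 212.3]), array([382.3, 368.7])]
1.35 far [array([226. , 219.7]), array([360.4, 379.5])]
```

```bash
python3 - <<'E'
from h import *
c=env.read_camera("scene")
im=cv2.resize(c["img"][195:325,240:390],(750,650)[0:1]+(600,),interpolation=2)
im=cv2.resize(c["img"][200:320,240:390],(750,600),interpolation=cv2.INTER_CUBIC)
cv2.imwrite("pics/s6.png",cv2.convertScaleAbs(im[:,:,::-1],alpha=1.8))
E
```

```text
(no output)
```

View pics/s6.png

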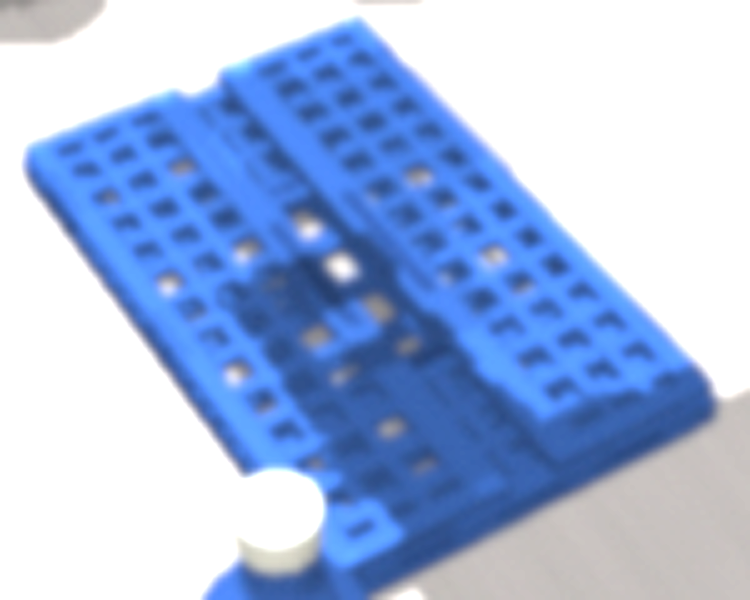

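The zoom shows the near panel's inner corners at (222,72) and (555,460). In the earlier crop's pixels that is about (249,229) and (382,384), which matches the flat prediction. The apparent raised edge was only the gripper's shadow.

```bash
python3 -c "
from cell import env
print(env.sign_off())"
```

```text
the job is handed in; nothing more can be done
None
```

The crate is folded flat where it stood, with both ends down first and then both long sides; the groceries are still standing and the job is handed in, though the hand-in returned no verdict.

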